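# Centre-mark the end of a steel rod with the bench spring punch

### The arm

A 6-joint arm with a two-finger parallel gripper is mounted at the origin on a cart in front of the work surface, level with it; the furniture and walls round the work are solid. World frame = base frame: x ahead of the robot, y to its left, z up, the work surface at z = 0. Lengths are in m, angles in rad, forces in N, time in s.
With the tool pointing down it reaches from about 0.425 to 0.95 m from the base axis. Payload 3.5 kg.
Tool frame: the origin (TCP) lies at the very end of the fingers, on their centre line; the grasp point (between the pads) lies 19 mm behind it; z points along the fingers, y is the line along which they close (so a half turn about z gives the same grasp; the last joint's range is limited). The gripper opens to 85 mm and grips with 20 to 120 N. Pads are 22 mm wide; open, the fingers measure 114 mm over their backs; the gripper's body (76 mm by 85 mm) begins 54 mm behind the grasp point. The pads swing forward as they close: fully open they stand 13 mm farther back than shut.
Start: joints at [-1.407, 0.286, 1.577, -0, 1.279, -0.15], TCP at [0.208, -0.642, 0.231] pointing down, gripper open.
Joint ranges: [-2.77, 2.77], [-0.9, 2.22], [0.21, 2.48], [-1.53, 4.67], [0.24, 2.81], [-2.84, 2.84]. Speed limits (rad/s): [2.79, 2.79, 3.14, 3.14, 3.14, 3.14].

### API

Orientations are given as a unit quaternion [x, y, z, w].
In Python, from plant import ctrl gives the robot as it stands.
- The arm moves only by the tool carry_out, never from a script. Its argument "deltas" is one flat list of numbers, 6 for each row, row after row: the shift along the tool's x, y, z in m, then the turn, a rotation vector about the tool's x, y, z in rad. A call has 1 to 5 rows; each row is the pose to reach, as a shift and turn from the pose commanded when the call began, along the tool's axes at that moment; what a row does not reach only later rows make up. A row lasts 1/8 s, in which the tool goes at most 62.5 mm and 10.7 degrees, less where a joint would pass 70% of its speed; a pose out of reach is approached as far as the arm can. A call with a gripper value outside its range is refused whole. "grip" is the opening in per cent of the stroke, from 0 (shut) to 100 (fully open), set as the call begins (left out, the last holds). The fingers move at their own pace and stop on an object; "grip_force" is the grip in N (left out, the last holds). Time passes only in rows, so rows that repeat a pose let the fingers close. It gives the time, the measured TCP pose, the force, the opening and the grip force at its end, in the units of the state.
- ctrl.get_state(): the state, without advancing time (a new reading comes with each control period).
- ctrl.read_camera(name): name is "scene" or "top" or "wrist"; returns (picture, depth): 384x512x3 uint8, red, green, blue; 384x512 float32, m along the optical axis (not along the pixel's ray), 0 where there is no reading.
- ctrl.camera_model(name): a dict with "intrinsics" (3x3 intrinsics, pixels), "extrinsics" (4x4, takes a point from world to camera coordinates); the wrist camera has in their place "hand_eye" (4x4, takes a point from camera to tool coordinates, whose origin is the TCP and whose axes are the flange's). Camera axes: x right, y down, z forward; pixel columns grow to the right and rows downward; lengths in m; the calibration is good to about 2 mm. A picture is of the moment at which its call begins: read the wrist's pose just before it. camera_model takes no time and is no camera call.
- ctrl.sign_off(): hands the job in; it is judged then, once.
Trained networks look in the newest picture that a camera, given by its name, has taken for a name from the list of things; names that differ only in an ending like _2 or _b are one class to them, and where a whole thing is asked for, a point or a joint stands for the part that bears it (a point fixed in the world has none). Each returns a list of dicts, best first, with "score" (0 to 1); they miss things now and then, are a little off and sometimes report something else, mostly with a low value. They report only what shows in the picture. A call takes as long as a camera call.
- ctrl.find_in(camera, query): "uv" ([column, row] in pixels, amid what is visible of it).
The state is a dict: "time": time; "qpos": joint angles; "dq": joint speeds; "joint_efforts": joint torques, N m; "eef_pos": TCP position; "tcp_rot": TCP orientation; "contact_force": force on the tool from outside, world axes, zero at the start; "wrist_torque": the same for the moment, N m; "opening": opening from 0.0 (shut) to 1.0 (fully open); "finger_force": force on a finger pad.
Only numpy, scipy, OpenCV 4.12 (cv2) and the standard library are available. Lean on these libraries where they do the work, as an engineer would, in place of code of your own. Each camera call takes 0.05 s, during which the arm holds its last target. There are 200 camera calls.

### The job

Put a centre mark in the end of the dark steel rod with the green spring punch: draw the striker back by its red handle until the sear catches and holds it, without forcing it hard against the rubber buffer just behind the catch and without letting it fly while there is no rod in the punch. Then lay the rod in the two saddles, pushed fully home against the end stop, let go of it, and press the yellow trip button, hands off the handle, so that the striker hits the rod. Leave the rod home in the saddles with the striker resting on its end, and do not disturb the other things on the bench.

Things in the scene. Friction and masses are not known exactly. Their poses are not given: they have to be found in the camera images.
- punch: Spring punch, fixed: green base plate 340 x 130 x 12 mm. Origin on the bench under the striker's line (plate: x -165 to 175 mm, y -65 to 65); x is the firing direction, z up. Striker line at y 0, z 40. Front bearing block x 5 to 25, top z 55. Side rails at y +-25, top z 32. Spring barrel x -137 to -113, top z 53; rear bracket x -155 to -137, top z 55.
- striker (a joint): Draw of the striker (m): 0 forward, grows as pulled back along punch -x. Spring: 4 N at 0, plus 0.13 N per mm. Tip at punch x = 48 mm minus draw: forward, it stands 8 mm inside the rod's space; it rests at 0.008 on a rod that is home. A hidden sear catches it at a draw of 26 to 44 mm, different each time. From 15 mm before the catch, riding over the sear adds 1 to 4 N, gone at the catch.
- draw_handle (a point): Middle of the top of the red draw handle, an upright plate on the striker's dark carriage: 12 mm thick along punch x, 28 mm wide, z 52 to 96 above the bench. Lies at punch (-30 mm minus draw, 0, 96). Can be pinched, or pushed back from its +x side (free there above z 55). Let go, a caught striker creeps forward up to 3 mm and stays; an uncaught one flies forward.
- buffer: Dark rubber buffer hidden under the carriage between the rails. The striker meets it 2 mm past the catch, whatever the catch; from there the pull rises by a further 3 N per mm. Origin = origin of the punch when unloaded.
- trip (a joint): How far the trip button is pressed (m): 0 up, 0.010 bottom. Return spring 1 N at the top, 2.6 N at the bottom; up to about 5 N are needed while the sear is loaded. The sear lets go at about 5 to 6 mm. It also dips while the striker rides over the sear and rises as it catches.
- trip_top (a point): Middle of the top of the yellow trip button, 19 mm across, z 42 mm above the bench, at punch (-56, -50) mm, in a black sleeve (26 mm across, top z 29). Pressed straight down.
- rod_seat (a point): Where the rod's origin lies when home: punch (92.5, 0, 33.5) mm, axes as the punch; the rod then lies along x. Two steel saddles, 12 mm long, at punch x 60 and 125, slot 17 mm wide (floor z 33.5, walls to z 41, flared lead-in to z 48). Between them (x 66 to 119) fingers may go down to the base plate, z 12.
- end_stop (a point): Middle of the face of the end stop, a dark steel block 50 mm wide, top z 65: punch (145, 0, 40) mm. The far end of the rod must bear on it.
- steel_rod: Dark steel rod, 13 mm thick, 105 mm long, 0.1 kg, lying on the bench. Origin at the middle of its underside, y along the rod, z up. Either end may face the striker.
- wax_pot: Bystander: white and blue wax pot, 69 mm across, 41 mm tall; origin under its middle.
- tape_roll: Bystander: roll of masking tape, 98 mm across, 25 mm tall; origin under its middle.
- sample_tile: Bystander: red sample tile with shell inlay, 60 x 60 x 6 mm; origin under its middle.

How it is judged:
On the way, in this order (a step that is already met when the one before it is completed fails the run):
1. the striker is held back by the sear with the fingers off it (value of joint striker above 0.024 m and contact force between the fingers and striker below 0.1 N and contact force between the fingers and trip below 0.1 N), for 0.3 s.
2. the rod lies home in the saddles, let go, while the striker is still held back (value of joint striker above 0.024 m and contact force between the fingers and steel_rod below 0.1 N and x of steel_rod in the frame of rod_seat between -0.0025 and 0.0025 m and y of steel_rod in the frame of rod_seat between -0.004 and 0.004 m and z of steel_rod in the frame of rod_seat between -0.003 and 0.003 m and angle between the y axis of steel_rod and the x axis of punch, either way round below 0.06 rad), for 0.2 s.
3. the sear has been tripped and the striker rests on the end of the rod (value of joint striker between 0.005 and 0.011 m and x of steel_rod in the frame of rod_seat between -0.0025 and 0.0025 m and y of steel_rod in the frame of rod_seat between -0.004 and 0.004 m and z of steel_rod in the frame of rod_seat between -0.003 and 0.003 m and angle between the y axis of steel_rod and the x axis of punch, either way round below 0.06 rad and contact force between the fingers and striker below 0.1 N), for 0.2 s.
At the end, for the whole second after the job is handed in: The rod lies at rest in the saddles, home within 2.5 mm of the end stop and straight within 0.06 rad, the striker rests on its end (draw 5 to 11 mm), and the trip button is up again (value of joint striker between 0.005 and 0.011 m and x of steel_rod in the frame of rod_seat between -0.0025 and 0.0025 m and y of steel_rod in the frame of rod_seat between -0.004 and 0.004 m and z of steel_rod in the frame of rod_seat between -0.003 and 0.003 m and angle between the y axis of steel_rod and the x axis of punch, either way round below 0.06 rad and value of joint trip below 0.0025 m and linear speed of steel_rod below 0.02 m/s); the robot touches nothing.
It fails at once if the striker is forced onto the rubber buffer with more than 15 N (contact force between striker and buffer above 15 N).
It fails at once if the striker flies forward (faster than 0.8 m/s) with no rod in the punch (velocity of joint striker below -0.8 m/s and distance between steel_rod and rod_seat above 0.03 m).
It fails at once if the trip button is pressed by the fingers while they touch the striker (contact force between the fingers and trip above 0.5 N and contact force between the fingers and striker above 0.5 N).
It fails at once if a bystander is moved by more than 20 mm (distance of any of wax_pot, tape_roll, sample_tile from where it was at the start of the episode above 0.02 m).
It also fails if it takes over 66 s, if anything falls off the work surface, if the arm or the gripper's body presses on something with over 40 N, if the wrist force passes 120 N, or if a joint passes its speed limit or range.

## Working session

There is one attempt and no reset: what is moved stays moved. The work goes in short steps, Python scripts to look and compute and a tool call to move; the robot and the scene stay as the last step left them, time stands still between calls to the robot, and variables do not carry over. Pictures are saved under pics/ and viewed, at most 10 in all, crops included, and the job is handed in when it is done.

Besides the shell and the picture viewer there is one more tool, called after "Request:" in YAML: its name, and indented under it one key for each argument. carry_out: Moves the arm, as the interface text tells. Its arguments: {"type":"object","properties":{"deltas":{"type":"array"},"grip":{"type":"number"},"grip_force":{"type":"number"}},"required":["deltas"]}

```bash
mkdir -p pics; ls
cat > h.py <<'E'
import numpy as np, cv2
from plant import ctrl
from scipy.spatial.transform import Rotation as R
def cam(name):
    s=ctrl.get_state(); im,d=ctrl.read_camera(name); m=ctrl.camera_model(name)
    K=np.array(m["intrinsics"])
    if "extrinsics" in m: T=np.linalg.inv(np.array(m["extrinsics"]))
    else:
        W=np.eye(4); W[:3,:3]=R.from_quat(s["tcp_rot"]).as_matrix(); W[:3,3]=s["eef_pos"]
        T=W@np.array(m["hand_eye"])
    return im,d,K,T
def pts(d,K,T):
    v,u=np.mgrid[:d.shape[0],:d.shape[1]]
    P=np.stack([(u-K[0,2])/K[0,0]*d,(v-K[1,2])/K[1,1]*d,d],-1)
    return P@T[:3,:3].T+T[:3,3]
def save(n,im): cv2.imwrite(f"pics/{n}.png",im[:,:,::-1])
E
python3 - <<'E'
from h import *
print(ctrl.get_state())
for c in("top","scene"):
    im,d,K,T=cam(c); save(c+"0",im); P=pts(d,K,T); np.savez(c+"0",im=im,d=d,P=P)
    print(c,T[:3,3].round(3),T[:3,2].round(2))
    for q in("punch","striker","draw_handle","trip_top","end_stop","steel_rod","wax_pot","tape_roll","sample_tile"):
        print(q,[(round(r["score"],2),np.round(r["uv"]),P[int(r["uv"][1]),int(r["uv"][0])].round(3)) for r in ctrl.find_in(c,q)[:2]])
a=cv2.imread("pics/top0.png");b=cv2.imread("pics/scene0.png")
E
```

```text
pics
{'time': 0.0, 'qpos': array([-1.40699129e+00,  2.87180051e-01,  1.57815610e+00,  1.73874578e-05,
        1.27860587e+00, -1.50030881e-01]), 'dq': array([ 1.20380247e-03,  2.57274579e-04, -6.21301359e-04, -1.12897925e-03,
        1.00301632e-04,  8.03741402e-05]), 'joint_efforts': array([-5.45315543e-04, -4.05983627e+01, -2.92627251e+01, -2.01315484e-04,
        5.67277035e-03,  1.18966810e-05]), 'eef_pos': array([ 0.20828418, -0.64137908,  0.2299489 ]), 'tcp_rot': array([ 9.87713330e-01,  1.56272189e-01,  2.32023540e-07, -1.17471382e-03]), 'contact_force': array([ 0.01328399,  0.69358031, -0.46363818]), 'wrist_torque': array([-0.03421031,  0.01163358,  0.03307983]), 'finger_force': 0.0, 'opening': 0.9938427261114819}
top [0.281 0.317 1.25 ] [ 0.2  -0.   -0.98]
punch [(0.61, array([352., 195.]), array([0.53 , 0.053, 0.054]))]
striker [(0.6, array([368., 204.]), array([0.505, 0.015, 0.049]))]
draw_handle [(0.82, array([367., 204.]), array([0.499, 0.026, 0.094]))]
trip_top [(0.58, array([383., 200.]), array([ 0.516, -0.029,  0.043]))]
end_stop [(0.89, array([353., 195.]), array([0.
[... 631 characters left out ...]
5., 174.]), array([0.494, 0.023, 0.053]))]
trip_top [(0.42, array([339., 169.]), array([ 0.505, -0.003,  0.054]))]
end_stop [(0.83, array([325., 182.]), array([0.509, 0.048, 0.027]))]
steel_rod [(0.68, array([240., 236.]), array([0.462, 0.364, 0.012])), (0.55, array([347., 168.]), array([ 0.513, -0.039,  0.042]))]
wax_pot [(0.84, array([181., 225.]), array([0.552, 0.487, 0.043])), (0.5, array([322., 183.]), array([0.517, 0.052, 0.016]))]
tape_roll [(0.8, array([138., 262.]), array([0.533, 0.615, 0.   ])), (0.27, array([322., 183.]), array([0.515, 0.05 , 0.021]))]
sample_tile [(0.55, array([218., 207.]), array([0.6  , 0.358, 0.005])), (0.38, array([240., 238.]), array([0.459, 0.366, 0.012]))]
```

View pics/top0.png

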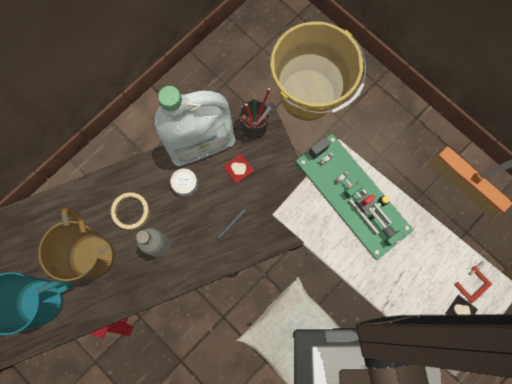

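View pics/scene0.png

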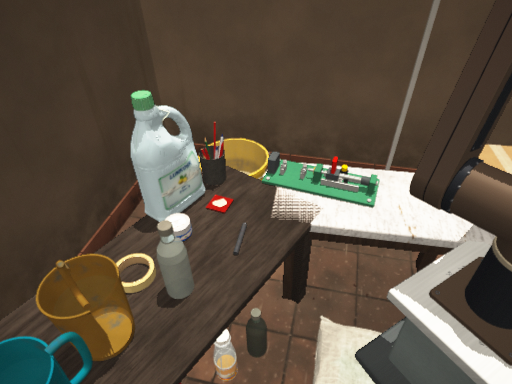

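The top view shows the punch with its end stop at about (320,148), red handle (368,200) and yellow trip (385,200). The rod is at (231,223), on the brown bench. Next I'll fit the plate and the rod.

```bash
cat >> h.py <<'E'
def plate(im,P):
    h=cv2.cvtColor(im,cv2.COLOR_RGB2HSV)
    m=(h[...,0]>60)&(h[...,0]<90)&(h[...,1]>110)&(abs(P[...,2]-.012)<.008)&(P[...,1]<.3)
    n,l,st,_=cv2.connectedComponentsWithStats(m.astype(np.uint8)); m=l==1+st[1:,4].argmax()
    q=P[m][:,:2].astype(np.float32); (c,s,a)=cv2.minAreaRect(q); b=cv2.boxPoints((c,s,a))
    e=b[1]-b[0]; f=b[2]-b[1]; e=e if np.hypot(*e)>np.hypot(*f) else f
    if e[0]<0: e=-e
    y=np.arctan2(e[1],e[0]); o=np.array(c)-5e-3*np.array([np.cos(y),np.sin(y)])
    return o,y,s,P[m][:,2].mean()
E
python3 - <<'E'
from h import *
for c in("top","scene"):
    z=np.load(c+"0.npz"); im,P=z["im"],z["P"]
    o,y,s,zz=plate(im,P); print(c,"plate",o.round(4),y,s,zz)
    f=lambda x,yy:o+np.array([x*np.cos(y)-yy*np.sin(y),x*np.sin(y)+yy*np.cos(y)])
    print("handle",f(-.03,0),"trip",f(-.056,-.05),"seat",f(.0925,0))
    h=cv2.cvtColor(im,cv2.COLOR_RGB2HSV)
    r=((h[...,0]<8)|(h[...,0]>172))&(h[...,1]>150)&(P[...,2]>.07)&(P[...,2]<.11)&(P[...,1]<.2)
    print("red",r.sum(),P[r].mean(0).round(4)); 
    g=(h[...,0]>20)&(h[...,0]<35)&(h[...,1]>150)&(abs(P[...,2]-.042)<.006)&(P[...,1]<.1)
    print("yel",g.sum(),P[g].mean(0).round(4))
    b=(P[...,2]>.006)&(P[...,2]<.02)&(abs(P[...,0]-.462)<.1)&(abs(P[...,1]-.37)<.1)&(P[...,0]<.56)
    print("rod",b.sum(),cv2.fitLine(P[b][:,:2].astype(np.float32),cv2.DIST_L2,0,.01,.01).ravel(),P[b].mean(0),P[b].min(0),P[b].max(0))
print(ctrl.camera_model("wrist")["hand_eye"].round(3) if hasattr(ctrl.camera_model("wrist")["hand_eye"],"round") else ctrl.camera_model("wrist"))
E
```

```text
Traceback (most recent call last):
  File "h.py", line 20, in plate
    n,l,st,_=cv2.connectedComponentsWithStats(m.astype(np.uint8)); m=l==1+st[1:,4].argmax()
                                                                          ~~~~~~~~~~~~~~~^^
ValueError: attempt to get argmax of an empty sequence
```

Run:
```python
from h import *
z=np.load("top0.npz"); im,P,d=z["im"],z["P"],z["d"]; h=cv2.cvtColor(im,cv2.COLOR_RGB2HSV)
for u,v in((334,165),(375,240),(310,165),(355,215)): print(im[v,u],h[v,u],P[v,u])
for c in("top","scene"):
    z=np.load(c+"0.npz"); im,P=z["im"],z["P"]; h=cv2.cvtColor(im,cv2.COLOR_RGB2HSV)
    m=(h[...,0]>65)&(h[...,0]<90)&(h[...,1]>110)&(P[...,1]<.3); print(m.sum(),np.percentile(P[m],[5,25,50,75,95],axis=0).round(3))
    b=(P[...,2]>.006)&(P[...,2]<.02)&(abs(P[...,0]-.462)<.1)&(abs(P[...,1]-.37)<.1)&(P[...,0]<.56)
    print("rod",b.sum(),cv2.fitLine(P[b][:,:2].astype(np.float32),cv2.DIST_L2,0,.01,.01).ravel(),P[b].mean(0),P[b].min(0),P[b].max(0))
print(ctrl.camera_model("wrist"))
```

```text
[111 163 128] [ 70  81 163] [0.61964432 0.08885064 0.01243876]
[116 168 132] [ 69  79 168] [ 0.41566183 -0.00972669  0.01301807]
[113 164 129] [ 69  79 164] [0.62161914 0.15305068 0.00675453]
[114 166 130] [ 69  80 166] [0.48288785 0.03828322 0.0089215 ]Traceback (most recent call last):
  File "<stdin>", line 6, in <module>
    return _quantile_unchecked(
        a, q, axis, out, overwrite_input, method, keepdims, weights)
    return _ureduce(a,
                    func=_quantile_ureduce_func,
    ...<5 lines>...
                    overwrite_input=overwrite_input,
                    method=method)
    r = func(a, **kwargs)
    result = _quantile(arr,
                       quantiles=q,
    ...<2 lines>...
                       out=out,
                       weights=wgt)
    slices_having_nans = np.isnan(arr[-1, ...])
                                  ~~~^^^^^^^^^
IndexError: index -1 is out of bounds for axis 0 with size 0
```

```bash
sed -i 's/>60)&(h\[...,0\]<90)&(h\[...,1\]>110)/>55)\&(h[...,0]<85)\&(h[...,1]>55)/' h.py
python3 - <<'E'
from h import *
for c in("top","scene"):
    z=np.load(c+"0.npz"); im,P=z["im"],z["P"]; h=cv2.cvtColor(im,cv2.COLOR_RGB2HSV)
    o,y,s,zz=plate(im,P); print(c,"plate",o.round(4),y,s,zz)
    f=lambda x,yy:(o+np.array([x*np.cos(y)-yy*np.sin(y),x*np.sin(y)+yy*np.cos(y)])).round(4)
    print("handle",f(-.03,0),"trip",f(-.056,-.05),"seat",f(.0925,0))
    for u,v in((368,200),(384,200)): 
        if c=="top": print(h[v,u])
    r=((h[...,0]<8)|(h[...,0]>172))&(h[...,1]>100)&(P[...,2]>.07)&(P[...,2]<.11)&(P[...,1]<.2)
    print("red",r.sum(),P[r].mean(0).round(4)) 
    g=(h[...,0]>18)&(h[...,0]<35)&(h[...,1]>100)&(abs(P[...,2]-.042)<.008)&(P[...,1]<.1)
    print("yel",g.sum(),P[g].mean(0).round(4))
    b=(P[...,2]>.006)&(P[...,2]<.02)&(abs(P[...,0]-.462)<.1)&(abs(P[...,1]-.37)<.1)&(P[...,0]<.56)
    if b.sum(): print("rod",b.sum(),cv2.fitLine(P[b][:,:2].astype(np.float32),cv2.DIST_L2,0,.01,.01).ravel(),P[b].mean(0),P[b].min(0),P[b].max(0))
    dk=im.astype(int).sum(-1); print("rodpix",[tuple(im[223,x]) for x in range(222,242,2)] if c=="top" else "")
print(ctrl.camera_model("wrist"))
E
```

```text
top plate [0.5337 0.0389] 0.64134824 (0.3383846879005432, 0.12926572561264038) 0.011398197059928736
handle [0.5097 0.021 ] trip [ 0.5188 -0.0347] seat [0.6078 0.0943]
[  2 162 227]
[ 29 116 228]
red 60 [0.5085 0.0215 0.0922]
yel 38 [ 0.5207 -0.0305  0.0412]
rod 242 [0.87572134 0.48281687 0.46316564 0.37068188] [0.46316563 0.37068187 0.01082743] [0.37419847 0.2859579  0.00602351] [0.55698199 0.46855996 0.01817966]
rodpix [(np.uint8(88), np.uint8(76), np.uint8(64)), (np.uint8(85), np.uint8(73), np.uint8(63)), (np.uint8(82), np.uint8(70), np.uint8(60)), (np.uint8(75), np.uint8(68), np.uint8(63)), (np.uint8(91), np.uint8(88), np.uint8(85)), (np.uint8(104), np.uint8(101), np.uint8(98)), (np.uint8(83), np.uint8(78), np.uint8(74)), (np.uint8(85), np.uint8(74), np.uint8(63)), (np.uint8(87), np.uint8(75), np.uint8(63)), (np.uint8(87), np.uint8(74), np.uint8(63))]
scene plate [0.5318 0.0364] 0.63816094 (0.3382134437561035, 0.13211308419704437) 0.010921739938602631
handle [0.5077 0.0186] trip [ 0.5166 -0.0371] seat [0.6061 0.0915]
red 55 [0.5045 0.0211 0.0873]
yel 26 [ 0.5192 -0.0346  0.0399]
rod 170 [0.64692694 0.76255196 0.46460336 0.37390688] [0.46460335 0.37390689 0.01082003] [0.4194534  0.32780951 0.0061093 ] [0.55490237 0.46953525 0.01861436]
rodpix 
{'intrinsics': array([[273.82471281,   0.        , 255.21389802],
       [  0.        , 273.82471281, 195.2529841 ],
       [  0.        ,   0.        ,   1.        ]]), 'hand_eye': array([[-5.58387370e-04, -9.47946875e-01, -3.18428031e-01,
         8.23940204e-02],
       [ 9.99999443e-01, -2.44277064e-04, -1.02637126e-03,
        -2.95375073e-04],
       [ 8.95160765e-04, -3.18428427e-01,  9.47946484e-01,
        -1.41564167e-01],
       [ 0.00000000e+00,  0.00000000e+00,  0.00000000e+00,
         1.00000000e+00]])}
```

Both cameras agree: the punch is at about (0.533, 0.038) with yaw 0.64. I'll hover over it with the fingers shut and refine with the wrist camera.

Request:
carry_out:
  deltas: [0.042, -0.044, 0, 0, 0, -0.1, 0.084, -0.088, 0, 0, 0, -0.2, 0.126, -0.132, 0, 0, 0, -0.326, 0.168, -0.176, 0, 0, 0, -0.326, 0.21, -0.22, 0, 0, 0, -0.326]
  grip: 0

```text
time: 1.62
eef_pos: [0.3408, -0.3662, 0.2316]
tcp_rot: [0.949, 0.314, 0.0, 0.0]
contact_force: [1.1, 0.1, 0.1]
opening: -0.002
finger_force: 0.0
```

```bash
cat >> h.py <<'E'
def delta(target):
    s=ctrl.get_state(); M=R.from_quat(s["tcp_rot"]).as_matrix(); t=np.array(target[:3])-s["eef_pos"]
    yaw=np.arctan2(M[1,0],M[0,0]); print("pos",s["eef_pos"].round(4),"yaw",yaw.round(4),"t",s["time"],"f",s["contact_force"].round(2),"tilt",M[2].round(4))
    dy=target[3]-yaw; dy=(dy+np.pi/2)%np.pi-np.pi/2
    print("delta",(M.T@t).round(4),"turn z",(-dy).round(4))
E
python3 -c "
from h import *
delta([.53,.03,.25,.64])"
```

```text
pos [ 0.3408 -0.3662  0.2316] yaw 0.6393 t 1.625 f [1.14 0.06 0.12] tilt [ 2.e-04  9.e-04 -1.e+00]
delta [ 0.3882 -0.2051 -0.0185] turn z -0.0007
```

Request:
carry_out:
  deltas: [0.052, -0.028, 0, 0, 0, 0, 0.104, -0.056, 0, 0, 0, 0, 0.156, -0.084, 0, 0, 0, 0, 0.208, -0.11, 0, 0, 0, 0, 0.26, -0.138, 0, 0, 0, 0]

```text
time: 2.25
eef_pos: [0.4671, -0.1003, 0.2319]
tcp_rot: [0.949, 0.314, 0.001, 0.001]
contact_force: [0.6, -0.6, 0.3]
opening: -0.001
finger_force: 0.0
```

Request:
carry_out:
  deltas: [0.052, -0.028, 0, 0, 0, 0, 0.104, -0.056, 0, 0, 0, 0, 0.128, -0.067, -0.018, 0, 0, 0, 0.128, -0.067, -0.018, 0, 0, 0, 0.128, -0.067, -0.018, 0, 0, 0]

```text
time: 2.88
eef_pos: [0.5286, 0.0277, 0.2489]
tcp_rot: [0.949, 0.314, -0.0, 0.0]
contact_force: [-0.1, -0.8, 0.7]
opening: 0.002
finger_force: 0.0
```

Run:
```python
from h import *
im,d,K,T=cam("wrist"); P=pts(d,K,T); save("w1",im); h=cv2.cvtColor(im,cv2.COLOR_RGB2HSV)
o,y,s,zz=plate(im,P); print("plate",o.round(4),y,s,zz)
f=lambda x,yy:(o+np.array([x*np.cos(y)-yy*np.sin(y),x*np.sin(y)+yy*np.cos(y)])).round(4)
print("handle",f(-.03,0),"trip",f(-.056,-.05),"seat",f(.0925,0))
r=((h[...,0]<8)|(h[...,0]>172))&(h[...,1]>100)&(P[...,2]>.09)&(P[...,2]<.11)&(P[...,1]<.2)
q=P[r]; print("redtop",r.sum(),np.median(q,0).round(4),cv2.minAreaRect(q[:,:2].astype(np.float32)))
g=(h[...,0]>18)&(h[...,0]<35)&(h[...,1]>90)&(abs(P[...,2]-.042)<.006)&(P[...,1]<.1)
print("yel",g.sum(),P[g].mean(0).round(4),P[g].min(0),P[g].max(0))
for q in("draw_handle","trip_top","end_stop"): print(q,[(round(r["score"],2),np.round(r["uv"]),P[int(r["uv"][1]),int(r["uv"][0])].round(3)) for r in ctrl.find_in("wrist",q)[:1]])
delta([*f(.02,0),.11,.64])
```

```text
plate [0.5367 0.0362] 0.65026116 (0.3372174799442291, 0.12883484363555908) 0.011090517693319632
handle [0.5128 0.018 ] trip [ 0.5224 -0.0375] seat [0.6103 0.0922]
redtop 235 [0.513  0.0176 0.0945] ((0.5126784443855286, 0.01739971712231636), (0.010525841265916824, 0.02651209384202957), 37.43633270263672)
yel 182 [ 0.5294 -0.0193  0.0413] [ 0.51314519 -0.04707352  0.03602019] [0.56341371 0.05964833 0.04785798]
draw_handle [(0.77, array([253., 187.]), array([0.515, 0.022, 0.072]))]
trip_top [(0.7, array([291., 201.]), array([ 0.523, -0.037,  0.041]))]
end_stop [(0.66, array([256., 121.]), array([0.577, 0.065, 0.009]))]
pos [0.5285 0.0272 0.2487] yaw 0.6381 t 3.075 f [-0.83 -0.55  0.24] tilt [-9.e-04 -7.e-04 -1.e+00]
delta [ 0.0321 -0.0025  0.1387] turn z -0.0019
```

View pics/w1.png

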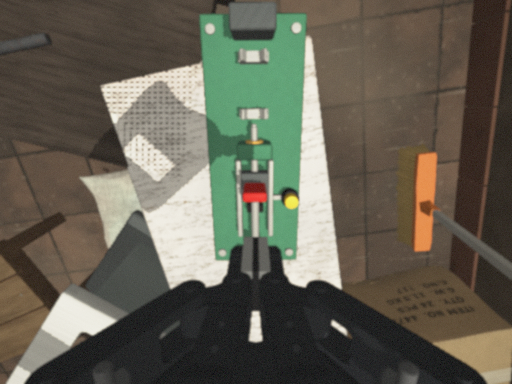

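The wrist view shows the handle at (253,190), the trip at (291,201), the saddles at (253,57) and (254,113), and the end stop at (253,18). All three cameras agree, so I'll descend in front of the handle with shut fingers.

```bash
cat >> h.py <<'E'
O=np.array([.5366,.0364]); Y=.647
def W(x,y,z,yaw=0): c,s=np.cos(Y),np.sin(Y); return [O[0]+x*c-y*s,O[1]+x*s+y*c,z,Y+yaw]
def tcp():
    p=ctrl.get_state()["eef_pos"]; d=p[:2]-O; c,s=np.cos(Y),np.sin(Y); return np.array([d[0]*c+d[1]*s,-d[0]*s+d[1]*c,p[2]]).round(4)
E
python3 -c "
from h import *
print(tcp());delta(W(.004,0,.068))"
```

```text
[-0.012  -0.0025  0.2487]
pos [0.5285 0.0272 0.2487] yaw 0.6381 t 3.075 f [-0.83 -0.55  0.24] tilt [-9.e-04 -7.e-04 -1.e+00]
delta [ 0.0162 -0.0025  0.1807] turn z -0.0089
```

Request:
carry_out:
  deltas: [0.016, -0.0025, 0.06, 0, 0, -0.009, 0.016, -0.0025, 0.12, 0, 0, -0.009, 0.016, -0.0025, 0.16, 0, 0, -0.009, 0.016, -0.0025, 0.18, 0, 0, -0.009, 0.016, -0.0025, 0.18, 0, 0, -0.009]

```text
time: 3.7
eef_pos: [0.5385, 0.0392, 0.0671]
tcp_rot: [0.948, 0.318, -0.002, -0.001]
contact_force: [-0.1, -0.5, 0.5]
opening: -0.004
finger_force: 0.0
```

Request:
carry_out:
  deltas: [-0.005, 0, 0, 0, 0, 0, -0.01, 0, 0, 0, 0, 0, -0.013, 0, 0, 0, 0, 0, -0.015, 0, 0, 0, 0, 0, -0.015, 0, 0, 0, 0, 0]

```text
time: 4.32
eef_pos: [0.5285, 0.0306, 0.0696]
tcp_rot: [0.948, 0.319, 0.0, 0.0]
contact_force: [-0.7, 0.2, 0.8]
opening: 0.001
finger_force: 0.0
```

```bash
cat >> h.py <<'E'
def force():
    s=ctrl.get_state(); f=s["contact_force"]; c,n=np.cos(Y),np.sin(Y); print("tcp",tcp(),"Fx",(f[0]*c+f[1]*n).round(2),"Fy",(-f[0]*n+f[1]*c).round(2),"Fz",f[2].round(2),"t",s["time"])
E
python3 -c "
from h import *
force();delta(W(-.013,0,.068))"
```

```text
tcp [-0.01    0.0003  0.0696] Fx -0.46 Fy 0.57 Fz 0.82 t 4.325
pos [0.5285 0.0306 0.0696] yaw 0.6487 t 4.325 f [-0.71  0.18  0.82] tilt [ 3.e-04  3.e-04 -1.e+00]
delta [-0.003   0.0003  0.0016] turn z 0.0017
```

Request:
carry_out:
  deltas: [-0.004, 0, 0, 0, 0, 0, -0.007, 0, 0, 0, 0, 0, -0.01, 0, 0, 0, 0, 0, -0.01, 0, 0, 0, 0, 0, -0.01, 0, 0, 0, 0, 0]

```text
time: 4.95
eef_pos: [0.5208, 0.0248, 0.0694]
tcp_rot: [0.948, 0.319, 0.0, -0.0]
contact_force: [3.7, 4.1, -2.6]
opening: -0.002
finger_force: 2.3
```

Run:
```python
from h import *
force()
im,d,K,T=cam("wrist"); P=pts(d,K,T); save("w2",im); h=cv2.cvtColor(im,cv2.COLOR_RGB2HSV)
r=((h[...,0]<8)|(h[...,0]>172))&(h[...,1]>100)&(P[...,2]>.06)&(P[...,2]<.11)
q=P[r]; q=q[:,:2]-O; c,s=np.cos(Y),np.sin(Y); print(len(q),np.percentile(q@np.array([c,s]),[5,50,95]),np.median(P[r],0))
```

```text
tcp [-0.0196  0.0003  0.0694] Fx 5.38 Fy 1.04 Fz -2.6 t 4.95
14 [-0.03030241 -0.02990569 -0.02911349] [0.51253174 0.01883639 0.10578011]
```

View pics/w2.png

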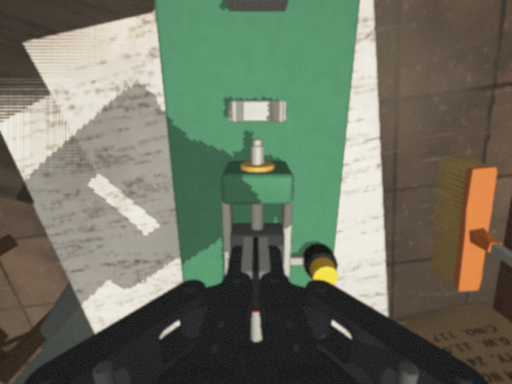

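The wrist view shows the fingers on the handle, the striker tip at (257,147) and the trip at (322,270). Contact is confirmed at about 5 N. I'll draw on gradually.

Request:
carry_out:
  deltas: [-0.004, 0, 0, 0, 0, 0, -0.008, 0, 0, 0, 0, 0, -0.012, 0, 0, 0, 0, 0, -0.014, 0, 0, 0, 0, 0, -0.014, 0, 0, 0, 0, 0]

```text
time: 5.62
eef_pos: [0.51, 0.0167, 0.0694]
tcp_rot: [0.948, 0.318, 0.001, -0.0]
contact_force: [4.0, 5.2, -3.3]
opening: -0.003
finger_force: 3.5
```

```bash
python3 -c "
from h import *
force();im,d,K,T=cam('wrist');save('w3',im)"
```

```text
tcp [-0.0331  0.0003  0.0694] Fx 6.31 Fy 1.69 Fz -3.28 t 5.625
```

Request:
carry_out:
  deltas: [-0.001, 0, 0, 0, 0, 0, -0.002, 0, 0, 0, 0, 0, -0.002, 0, 0, 0, 0, 0]

```text
time: 6.05
eef_pos: [0.5088, 0.0157, 0.0695]
tcp_rot: [0.948, 0.318, 0.002, -0.0]
contact_force: [5.4, 5.4, -4.4]
opening: 0.0
finger_force: 4.2
```

```bash
python3 -c "
from h import *
force()"
```

```text
tcp [-0.0347  0.0002  0.0695] Fx 7.57 Fy 1.07 Fz -4.39 t 6.05
```

Request:
carry_out:
  deltas: [-0.001, 0, 0, 0, 0, 0, -0.002, 0, 0, 0, 0, 0, -0.002, 0, 0, 0, 0, 0]

```text
time: 6.42
eef_pos: [0.5073, 0.0145, 0.0694]
tcp_rot: [0.948, 0.318, 0.002, -0.0]
contact_force: [6.6, 6.6, -4.5]
opening: -0.002
finger_force: 4.5
```

```bash
python3 -c "
from h import *
force()"
```

```text
tcp [-0.0365  0.0002  0.0694] Fx 9.25 Fy 1.27 Fz -4.47 t 6.425
```

Request:
carry_out:
  deltas: [-0.001, 0, 0, 0, 0, 0, -0.0015, 0, 0, 0, 0, 0, -0.0015, 0, 0, 0, 0, 0]

```text
time: 6.8
eef_pos: [0.5063, 0.0137, 0.0695]
tcp_rot: [0.948, 0.318, 0.002, -0.0]
contact_force: [8.0, 6.5, -5.0]
opening: -0.0
finger_force: 4.8
```

Request:
carry_out:
  deltas: [-0.001, 0, 0, 0, 0, 0, -0.0015, 0, 0, 0, 0, 0, -0.0015, 0, 0, 0, 0, 0]

```text
time: 7.18
eef_pos: [0.5051, 0.0129, 0.0695]
tcp_rot: [0.948, 0.318, 0.002, -0.0]
contact_force: [6.9, 6.2, -4.7]
opening: -0.002
finger_force: 5.0
```

Request:
carry_out:
  deltas: [-0.001, 0, 0, 0, 0, 0, -0.0015, 0, 0, 0, 0, 0, -0.0015, 0, 0, 0, 0, 0]

```text
time: 7.55
eef_pos: [0.5038, 0.0119, 0.0694]
tcp_rot: [0.948, 0.318, 0.002, -0.0]
contact_force: [5.8, 5.5, -3.3]
opening: 0.002
finger_force: 4.0
```

```bash
python3 -c "
from h import *
force();im,d,K,T=cam('wrist');save('w4',im)"
```

```text
tcp [-0.041   0.0002  0.0694] Fx 7.95 Fy 0.91 Fz -3.26 t 7.55
```

The force rose to 10.3 N and then dropped to 8 N at a draw of about 28 mm, so it has probably caught. I'll go 1 mm further, then ease forward slowly.

Request:
carry_out:
  deltas: [-0.001, 0, 0, 0, 0, 0, -0.001, 0, 0, 0, 0, 0]

```text
time: 7.85
eef_pos: [0.5028, 0.0111, 0.0694]
tcp_rot: [0.948, 0.318, 0.002, -0.0]
contact_force: [6.3, 6.0, -3.5]
opening: -0.001
finger_force: 4.2
```

Request:
carry_out:
  deltas: [0.002, 0, 0, 0, 0, 0, 0.004, 0, 0, 0, 0, 0, 0.006, 0, 0, 0, 0, 0, 0.007, 0, 0, 0, 0, 0, 0.007, 0, 0, 0, 0, 0]

```text
time: 8.48
eef_pos: [0.5082, 0.0152, 0.0694]
tcp_rot: [0.948, 0.318, 0.001, -0.0]
contact_force: [4.7, 4.6, -3.9]
opening: 0.002
finger_force: 3.6
```

```bash
python3 -c "
from h import *
force();im,d,K,T=cam('wrist');save('w5',im)
print(*[ [ (round(r['score'],2),np.round(r['uv'])) for r in ctrl.find_in('wrist',q)[:1]] for q in ('striker','draw_handle')])
ims=[cv2.imread(f'pics/w{i}.png')[90:300,180:360] for i in (2,3,4,5)]; cv2.imwrite('pics/cmp.png',np.hstack(ims))"
```

```text
tcp [-0.0355  0.0002  0.0694] Fx 6.5 Fy 0.88 Fz -3.92 t 8.475
[(0.58, array([258., 229.]))] [(0.82, array([256., 228.]))]
```

View pics/cmp.png

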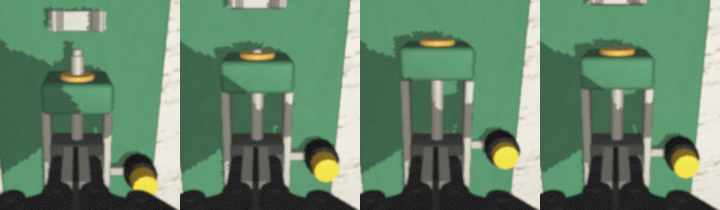

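It still follows, so it had not caught. I'll push further, in small steps.

Request:
carry_out:
  deltas: [-0.002, 0, 0, 0, 0, 0, -0.004, 0, 0, 0, 0, 0, -0.006, 0, 0, 0, 0, 0, -0.007, 0, 0, 0, 0, 0, -0.007, 0, 0, 0, 0, 0]

```text
time: 9.25
eef_pos: [0.5028, 0.0111, 0.0694]
tcp_rot: [0.948, 0.318, 0.002, -0.0]
contact_force: [6.7, 4.9, -3.4]
opening: 0.005
finger_force: 4.1
```

Request:
carry_out:
  deltas: [-0.001, 0, 0, 0, 0, 0, -0.0015, 0, 0, 0, 0, 0, -0.0015, 0, 0, 0, 0, 0]

```text
time: 9.62
eef_pos: [0.5017, 0.0103, 0.0694]
tcp_rot: [0.948, 0.318, 0.002, -0.0]
contact_force: [6.7, 5.0, -3.9]
opening: -0.001
finger_force: 4.3
```

Request:
carry_out:
  deltas: [-0.001, 0, 0, 0, 0, 0, -0.0015, 0, 0, 0, 0, 0, -0.0015, 0, 0, 0, 0, 0]

```text
time: 10.0
eef_pos: [0.5005, 0.0093, 0.0695]
tcp_rot: [0.948, 0.318, 0.002, -0.0]
contact_force: [5.9, 5.5, -3.7]
opening: -0.0
finger_force: 4.4
```

```bash
python3 -c "
from h import *
force();im,d,K,T=cam('wrist');save('w6',im)"
```

```text
tcp [-0.0451  0.0002  0.0695] Fx 8.07 Fy 0.82 Fz -3.73 t 10.0
```

Request:
carry_out:
  deltas: [-0.001, 0, 0, 0, 0, 0, -0.0015, 0, 0, 0, 0, 0, -0.0015, 0, 0, 0, 0, 0]

```text
time: 10.42
eef_pos: [0.4994, 0.0085, 0.0695]
tcp_rot: [0.948, 0.318, 0.002, -0.0]
contact_force: [7.1, 5.8, -4.1]
opening: -0.002
finger_force: 4.5
```

Request:
carry_out:
  deltas: [-0.001, 0, 0, 0, 0, 0, -0.0015, 0, 0, 0, 0, 0, -0.0015, 0, 0, 0, 0, 0]

```text
time: 10.8
eef_pos: [0.4981, 0.0076, 0.0694]
tcp_rot: [0.948, 0.318, 0.002, -0.0]
contact_force: [7.1, 5.4, -4.2]
opening: -0.001
finger_force: 4.5
```

```bash
python3 -c "
from h import *
force();im,d,K,T=cam('wrist');save('w7',im)"
```

```text
tcp [-0.048   0.0002  0.0694] Fx 8.93 Fy -0.01 Fz -4.18 t 10.8
```

Request:
carry_out:
  deltas: [-0.001, 0, 0, 0, 0, 0, -0.0015, 0, 0, 0, 0, 0, -0.0015, 0, 0, 0, 0, 0]

```text
time: 11.22
eef_pos: [0.4968, 0.0066, 0.0694]
tcp_rot: [0.948, 0.318, 0.002, -0.0]
contact_force: [5.2, 5.7, -3.8]
opening: -0.0
finger_force: 4.3
```

Request:
carry_out:
  deltas: [-0.001, 0, 0, 0, 0, 0, -0.0015, 0, 0, 0, 0, 0, -0.0015, 0, 0, 0, 0, 0]

```text
time: 11.6
eef_pos: [0.496, 0.0059, 0.0694]
tcp_rot: [0.948, 0.318, 0.002, -0.0]
contact_force: [7.7, 6.7, -5.6]
opening: 0.0
finger_force: 5.1
```

```bash
python3 -c "
from h import *
force();im,d,K,T=cam('wrist');save('w8',im)
ims=[cv2.imread(f'pics/w{i}.png')[200:300,180:360] for i in (2,3,4,5)];j=[cv2.imread(f'pics/w{i}.png')[200:300,180:360] for i in (6,7,8,8)]; cv2.imwrite('pics/cmp2.png',np.vstack([np.hstack(ims),np.hstack(j)]))
for i in (2,3,4,5,6,7,8):
    h=cv2.cvtColor(cv2.imread(f'pics/w{i}.png'),cv2.COLOR_BGR2HSV)[:,290:360]; m=(h[...,0]>20)&(h[...,0]<34)&(h[...,1]>150)&(h[...,2]>180); v,u=np.where(m[200:300]); print(i,len(v),v.mean()+200,u.mean()+290,np.ptp(u),np.ptp(v))"
```

```text
tcp [-0.0508  0.0002  0.0694] Fx 10.17 Fy 0.75 Fz -5.64 t 11.6
2 297 274.1582491582492 325.5589225589226 23 17
3 414 259.81400966183577 326.0144927536232 23 22
4 420 246.92857142857144 325.4761904761905 23 22
5 413 255.86682808716708 325.8159806295399 23 22
6 428 241.77570093457945 325.83878504672896 24 22
7 432 238.1712962962963 326.19675925925924 24 22
8 446 237.97757847533632 328.0919282511211 24 22
```

View pics/cmp2.png

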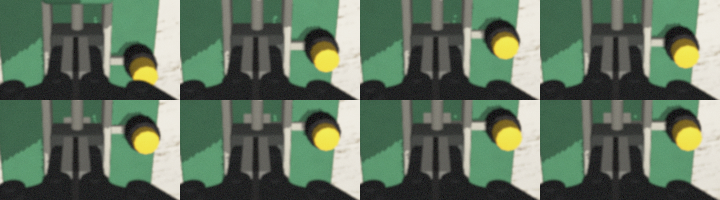

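Between the last two frames the button rose and the force dipped and then rose again, so it caught at about 36 mm and is just on the buffer. I'll ease forward to check.

Request:
carry_out:
  deltas: [0.002, 0, 0, 0, 0, 0, 0.004, 0, 0, 0, 0, 0, 0.006, 0, 0, 0, 0, 0, 0.007, 0, 0, 0, 0, 0, 0.007, 0, 0, 0, 0, 0]

```text
time: 12.28
eef_pos: [0.4999, 0.009, 0.0693]
tcp_rot: [0.948, 0.319, -0.001, 0.0]
contact_force: [-0.6, 1.5, -0.1]
opening: -0.001
finger_force: 0.0
```

```bash
python3 -c "
from h import *
force()
delta(W(-.005,0,.15))"
```

```text
tcp [-0.0458  0.0003  0.0693] Fx 0.46 Fy 1.56 Fz -0.13 t 12.275
pos [0.4999 0.009  0.0693] yaw 0.6489 t 12.275 f [-0.58  1.52 -0.13] tilt [-1.e-03 -3.e-04 -1.e+00]
delta [ 0.0407  0.0003 -0.0808] turn z 0.0019
```

It is caught and holding, with the finger force at zero. I'll back off, lift, and move over the rod.

Request:
carry_out:
  deltas: [0.02, 0, 0, 0, 0, 0, 0.025, 0, -0.05, 0, 0, 0, 0.025, 0, -0.11, 0, 0, 0, 0.025, 0, -0.17, 0, 0, 0, 0.025, 0, -0.18, 0, 0, 0]

```text
time: 12.9
eef_pos: [0.5225, 0.0238, 0.2554]
tcp_rot: [0.948, 0.319, 0.004, 0.003]
contact_force: [-0.0, 0.0, 0.7]
opening: -0.001
finger_force: 0.0
```

```bash
python3 -c "
from h import *
delta([.46,.37,.25,.648])"
```

```text
pos [0.5225 0.0238 0.2554] yaw 0.6488 t 12.9 f [-0.03  0.04  0.71] tilt [ 0.0068  0.0076 -0.9999]
delta [ 0.1594 -0.3137  0.0041] turn z 0.0008
```

Request:
carry_out:
  deltas: [0.028, -0.055, 0, 0, 0, -0.17, 0.055, -0.11, 0, 0, 0, -0.35, 0.083, -0.165, 0, 0, 0, -0.52, 0.11, -0.22, 0, 0, 0, -0.7, 0.138, -0.27, 0, 0, 0, -0.87]
  grip: 100

```text
time: 13.52
eef_pos: [0.4656, 0.3243, 0.248]
tcp_rot: [0.723, 0.691, -0.001, -0.0]
contact_force: [1.4, 0.5, -0.2]
opening: 0.999
finger_force: 0.0
```

```bash
python3 -c "
from h import *
delta([.46,.37,.25,2.39])"
```

```text
pos [0.4656 0.3243 0.248 ] yaw 1.5248 t 13.525 f [ 1.44  0.5  -0.23] tilt [-0.0015 -0.0018 -1.    ]
delta [ 0.0454 -0.0077 -0.0021] turn z -0.8652
```

Request:
carry_out:
  deltas: [0.015, -0.002, 0, 0, 0, -0.17, 0.03, -0.005, 0, 0, 0, -0.35, 0.045, -0.008, 0, 0, 0, -0.52, 0.045, -0.008, 0, 0, 0, -0.7, 0.045, -0.008, 0, 0, 0, -0.865]

```text
time: 14.15
eef_pos: [0.4605, 0.3679, 0.2476]
tcp_rot: [0.367, 0.93, -0.001, -0.001]
contact_force: [-0.2, 0.8, 0.2]
opening: 1.002
finger_force: 0.0
```

Run:
```python
from h import *
ctrl.read_camera("wrist")
im,d,K,T=cam("wrist"); P=pts(d,K,T); save("r1",im)
m=(P[...,2]>.006)&(P[...,2]<.02)&(abs(P[...,0]-.462)<.08)&(abs(P[...,1]-.37)<.08)
n,l,st,_=cv2.connectedComponentsWithStats(m.astype(np.uint8)); m=l==1+st[1:,4].argmax()
q=P[m]; print(m.sum(),q.mean(0),np.percentile(q[:,2],[5,50,95]),cv2.minAreaRect(q[:,:2].astype(np.float32)),cv2.fitLine(q[:,:2].astype(np.float32),cv2.DIST_L2,0,.01,.01).ravel())
print(st[1+st[1:,4].argmax()],[(round(r["score"],2),np.round(r["uv"])) for r in ctrl.find_in("wrist","steel_rod")[:1]])
delta([.46,.37,.2,2.39])
```

```text
652 [0.46278823 0.36719734 0.01068699] [0.00777439 0.01100215 0.01270036] ((0.4639122486114502, 0.3659028708934784), (0.011840952560305595, 0.10405807942152023), 47.31255340576172) [ 0.7328131  -0.68042994  0.46278822  0.36719733]
[252 130   9  73 652] [(0.69, array([257., 166.]))]
pos [0.4608 0.3677 0.248 ] yaw 2.3811 t 14.3 f [ 0.16 -0.03  0.12] tilt [ 5.0e-04 -2.4e-03 -1.0e+00]
delta [0.0021 0.0012 0.048 ] turn z -0.0089
```

View pics/r1.png

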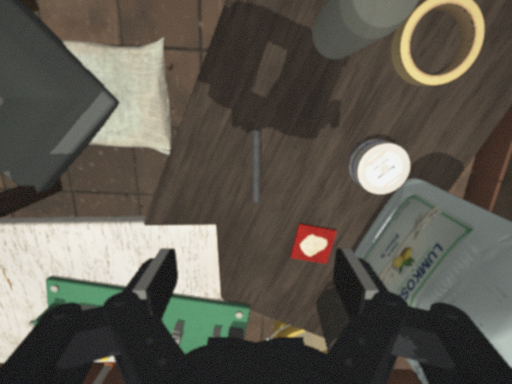

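The rod shows at (257,166), measured 104 × 12 mm and centred at (0.4635, 0.3662). That matches its given size, so I'll descend to grasp it.

```bash
python3 -c "
from h import *
delta([.4635,.3662,.003,2.394])"
```

```text
pos [0.4608 0.3677 0.248 ] yaw 2.3811 t 14.3 f [ 0.16 -0.03  0.12] tilt [ 5.0e-04 -2.4e-03 -1.0e+00]
delta [-0.0031  0.0013  0.245 ] turn z -0.0129
```

Request:
carry_out:
  deltas: [-0.003, 0.001, 0.06, 0, 0, -0.013, -0.003, 0.001, 0.12, 0, 0, -0.013, -0.003, 0.001, 0.17, 0, 0, -0.013, -0.003, 0.001, 0.21, 0, 0, -0.013, -0.003, 0.001, 0.21, 0, 0, -0.013]

```text
time: 14.92
eef_pos: [0.4609, 0.3649, 0.035]
tcp_rot: [0.365, 0.931, -0.004, -0.003]
contact_force: [-0.1, -0.0, 0.2]
opening: 0.999
finger_force: 0.0
```

```bash
python3 -c "
from h import *
delta([.4635,.3662,.003,2.394])"
```

```text
pos [0.4609 0.3649 0.035 ] yaw 2.3945 t 14.925 f [-0.11 -0.01  0.23] tilt [ 0.003  -0.0093 -1.    ]
delta [-0.0011  0.003   0.0319] turn z 0.0005
```

Request:
carry_out:
  deltas: [-0.001, 0.001, 0.016, 0, 0, 0, -0.001, 0.001, 0.028, 0, 0, 0, -0.001, 0.001, 0.031, 0, 0, 0, -0.001, 0.001, 0.031, 0, 0, 0]

```text
time: 15.42
eef_pos: [0.4657, 0.367, 0.0086]
tcp_rot: [0.364, 0.931, 0.0, 0.0]
contact_force: [-0.8, -0.1, -0.8]
opening: 1.003
finger_force: 0.0
```

Request:
carry_out:
  deltas: [0, 0, 0, 0, 0, 0, 0, 0, 0, 0, 0, 0, 0, 0, 0, 0, 0, 0, 0, 0, 0, 0, 0, 0, 0, 0, 0, 0, 0, 0]
  grip: 0
  grip_force: 40

```text
time: 16.05
eef_pos: [0.4657, 0.367, 0.0086]
tcp_rot: [0.364, 0.931, 0.0, 0.0]
contact_force: [-0.4, -0.7, -0.0]
opening: 0.129
finger_force: 39.4
```

```bash
python3 -c "
from h import *
force(); delta([.4635,.3662,.12,2.394]); print(ctrl.get_state()['opening'])"
```

```text
tcp [0.1427 0.3065 0.0086] Fx -0.78 Fy -0.32 Fz -0.03 t 16.05
pos [0.4657 0.367  0.0086] yaw 2.3968 t 16.05 f [-0.43 -0.73 -0.03] tilt [-1.e-04  3.e-04 -1.e+00]
delta [ 0.0011 -0.0021 -0.1114] turn z 0.0028
0.12899056334030365
```

The grip is a little high, with the opening reading 11 mm on a 13 mm rod. I'll open, go 6 mm lower and re-grip.

Request:
carry_out:
  deltas: [0, 0, 0, 0, 0, 0, 0, 0, 0, 0, 0, 0, -0.001, 0, 0.004, 0, 0, 0.001, -0.001, 0, 0.006, 0, 0, 0.001, -0.001, 0, 0.006, 0, 0, 0.001]
  grip: 60

```text
time: 16.68
eef_pos: [0.466, 0.3661, 0.0019]
tcp_rot: [0.364, 0.931, -0.0, -0.0]
contact_force: [0.3, 0.2, 0.8]
opening: 0.601
finger_force: 0.0
```

Request:
carry_out:
  deltas: [0, 0, 0, 0, 0, 0, 0, 0, 0, 0, 0, 0, 0, 0, 0, 0, 0, 0, 0, 0, 0, 0, 0, 0]
  grip: 0
  grip_force: 40

```text
time: 17.18
eef_pos: [0.4665, 0.3664, 0.0026]
tcp_rot: [0.364, 0.931, 0.0, 0.0]
contact_force: [-0.8, -0.4, 0.8]
opening: 0.135
finger_force: 43.0
```

```bash
python3 -c "
from h import *
im,d,K,T=cam('wrist'); save('r2',im)
force(); delta([.4635,.3662,.12,2.394]); print(ctrl.get_state()['opening'])"
```

```text
tcp [0.143  0.3055 0.0026] Fx 0.53 Fy -0.37 Fz 2.05 t 17.225
pos [0.4665 0.3664 0.0026] yaw 2.3958 t 17.225 f [0.64 0.02 2.05] tilt [-2.e-04  6.e-04 -1.e+00]
delta [ 0.0021 -0.0021 -0.1174] turn z 0.0018
0.13193662734229752
```

View pics/r2.png

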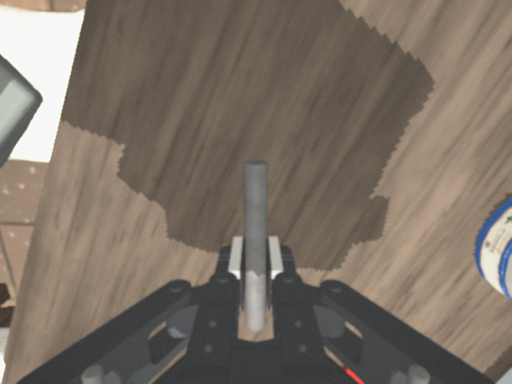

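The rod is held centrally, spanning (256,162) to (255,325). I'll lift it and carry it to the punch.

Request:
carry_out:
  deltas: [0, 0, -0.05, 0, 0, 0, 0, 0, -0.1, 0, 0, 0, 0, 0, -0.15, 0, 0, 0.17, 0, 0, -0.15, 0, 0, 0.34, 0, 0, -0.15, 0, 0, 0.51]

```text
time: 17.85
eef_pos: [0.4662, 0.3662, 0.1529]
tcp_rot: [0.59, 0.808, 0.0, 0.0]
contact_force: [-0.6, -1.2, -1.2]
opening: 0.133
finger_force: 42.7
```

```bash
python3 -c "
from h import *
print(ctrl.get_state()['opening'],ctrl.get_state()['finger_force']);delta(W(.084,0,.15))"
```

```text
0.13304744306257807 42.68566846847534
pos [0.4662 0.3662 0.1529] yaw 1.8802 t 17.85 f [-0.56 -1.19 -1.24] tilt [ 1.e-04  8.e-04 -1.e+00]
delta [-0.3078  0.0459  0.0029] turn z 1.2332
```

Request:
carry_out:
  deltas: [-0.058, 0.009, 0, 0, 0, 0.17, -0.116, 0.017, 0, 0, 0, 0.35, -0.174, 0.026, 0, 0, 0, 0.52, -0.232, 0.035, 0, 0, 0, 0.7, -0.29, 0.043, 0, 0, 0, 0.87]

```text
time: 18.48
eef_pos: [0.5971, 0.1021, 0.1517]
tcp_rot: [0.875, 0.484, -0.0, -0.0]
contact_force: [0.4, 0.3, -0.4]
opening: 0.128
finger_force: 42.7
```

```bash
python3 -c "
from h import *
delta(W(.084,0,.15))"
```

```text
pos [0.5971 0.1021 0.1517] yaw 1.0101 t 18.475 f [ 0.35  0.29 -0.45] tilt [-5.e-04 -1.e-03 -1.e+00]
delta [-0.0093  0.0135  0.0017] turn z 0.3631
```

Request:
carry_out:
  deltas: [-0.009, 0.0135, 0, 0, 0, 0.18, -0.009, 0.0135, 0, 0, 0, 0.363, -0.009, 0.0135, 0, 0, 0, 0.363, -0.009, 0.0135, 0, 0, 0, 0.363]

```text
time: 18.98
eef_pos: [0.6033, 0.0894, 0.1519]
tcp_rot: [0.947, 0.322, -0.0, -0.0]
contact_force: [0.4, 0.4, -1.7]
opening: 0.135
finger_force: 42.7
```

Run:
```python
from h import *
im,d,K,T=cam("wrist"); P=pts(d,K,T); save("p1",im)
force(); delta(W(.084,0,.09))
c,s=np.cos(Y),np.sin(Y); D=P[...,:2]-O; X=D[...,0]*c+D[...,1]*s; V=-D[...,0]*s+D[...,1]*c; Z=P[...,2]
def rep(n,m):
    if m.sum()>3: print(n,m.sum(),"x",np.percentile(X[m],[3,50,97]).round(4),"y",np.percentile(V[m],[3,50,97]).round(4),"z",np.median(Z[m]).round(4))
rep("stop top",(abs(Z-.065)<.006)&(X>.135)&(X<.19)&(abs(V)<.04))
rep("saddle2",(abs(Z-.044)<.008)&(abs(X-.125)<.012)&(abs(V)<.03))
rep("saddle1",(abs(Z-.044)<.008)&(abs(X-.06)<.012)&(abs(V)<.03))
rod=(Z>.14)&(Z<.19)&(abs(V)<.02)&(X>.1)
rep("rod",rod)
if rod.sum(): print(cv2.fitLine(np.c_[X[rod],V[rod]].astype(np.float32),cv2.DIST_L2,0,.01,.01).ravel())
```

```text
tcp [0.0853 0.0021 0.152 ] Fx -0.29 Fy 0.36 Fz -1.33 t 19.025
pos [0.6034 0.0895 0.152 ] yaw 0.6555 t 19.025 f [-0.45  0.12 -1.33] tilt [-5.e-04 -4.e-04 -1.e+00]
delta [-0.0012  0.0021  0.062 ] turn z 0.0085
stop top 2001 x [0.1445 0.1571 0.1687] y [-0.0232 -0.      0.0229] z 0.0639
saddle2 222 x [0.1182 0.1243 0.1295] y [-0.0151 -0.0089  0.015 ] z 0.0449
saddle1 110 x [0.0533 0.0606 0.0646] y [-0.0154 -0.0122  0.0156] z 0.0453
rod 1803 x [0.1013 0.1216 0.1391] y [-0.0035  0.0024  0.0085] z 0.1602
[0.99996984 0.0077698  0.12117673 0.00249165]
```

View pics/p1.png

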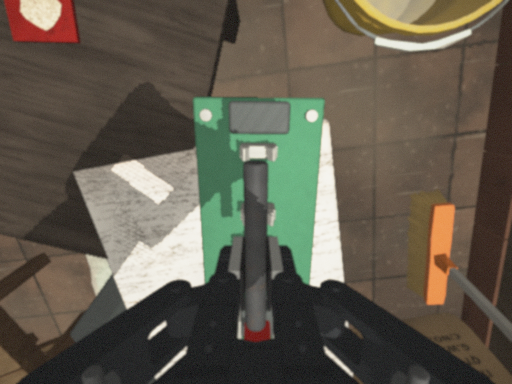

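The rod lines up with the two saddles, (258,150) and (262,213), with the stop at (260,117) and only a 2 mm sideways error. I'll correct that and lower it.

Request:
carry_out:
  deltas: [-0.002, 0.0023, 0.03, 0, 0, 0.008, -0.002, 0.0023, 0.06, 0, 0, 0.008, -0.002, 0.0023, 0.09, 0, 0, 0.008, -0.002, 0.0023, 0.09, 0, 0, 0.008, -0.002, 0.0023, 0.09, 0, 0, 0.008]

```text
time: 19.65
eef_pos: [0.6043, 0.0863, 0.0635]
tcp_rot: [0.948, 0.317, 0.001, 0.0]
contact_force: [1.3, 0.3, -0.5]
opening: 0.134
finger_force: 42.7
```

```bash
python3 -c "
from h import *
force();delta(W(.0835,-.0001,.037))"
```

```text
tcp [ 0.0841 -0.001   0.0635] Fx 1.23 Fy -0.57 Fz -0.46 t 19.65
pos [0.6043 0.0863 0.0635] yaw 0.6459 t 19.65 f [ 1.33  0.29 -0.46] tilt [ 0.0013  0.001  -1.    ]
delta [-0.0007 -0.0009  0.0265] turn z -0.0011
```

Request:
carry_out:
  deltas: [0, -0.0009, 0.01, 0, 0, 0, 0, -0.0009, 0.02, 0, 0, 0, 0, -0.0009, 0.024, 0, 0, 0, 0, -0.0009, 0.026, 0, 0, 0, 0, -0.0009, 0.026, 0, 0, 0]

```text
time: 20.27
eef_pos: [0.6033, 0.0867, 0.0364]
tcp_rot: [0.948, 0.317, 0.0, 0.0]
contact_force: [0.7, 1.3, -0.5]
opening: 0.135
finger_force: 42.7
```

```bash
python3 -c "
from h import *
force()"
```

```text
tcp [ 0.0835 -0.      0.0364] Fx 1.34 Fy 0.67 Fz -0.54 t 20.275
```

Request:
carry_out:
  deltas: [0.003, 0, 0, 0, 0, 0, 0.005, 0, 0, 0, 0, 0, 0.006, 0, 0, 0, 0, 0, 0.007, 0, 0, 0, 0, 0, 0.007, 0, 0, 0, 0, 0]

```text
time: 20.9
eef_pos: [0.6079, 0.0904, 0.0362]
tcp_rot: [0.948, 0.317, -0.001, 0.0]
contact_force: [-4.1, -2.9, 0.2]
opening: 0.135
finger_force: 43.0
```

```bash
python3 -c "
from h import *
force()"
```

```text
tcp [0.0895 0.0001 0.0362] Fx -5.0 Fy 0.12 Fz 0.23 t 20.9
```

Request:
carry_out:
  deltas: [0.001, 0, 0, 0, 0, 0, 0.0015, 0, 0, 0, 0, 0, 0.0015, 0, 0, 0, 0, 0]

```text
time: 21.28
eef_pos: [0.6079, 0.0904, 0.0362]
tcp_rot: [0.948, 0.317, -0.003, 0.0]
contact_force: [-7.9, -7.4, 4.7]
opening: 0.139
finger_force: 43.4
```

```bash
python3 -c "
from h import *
force()"
```

```text
tcp [0.0895 0.0001 0.0362] Fx -10.75 Fy -1.16 Fz 4.67 t 21.275
```

The rod is firmly against the stop: 10.8 N with no further travel. I'll release and rise.

Request:
carry_out:
  deltas: [0, 0, 0, 0, 0, 0, 0, 0, 0, 0, 0, 0, 0, 0, 0, 0, 0, 0, 0, 0, 0, 0, 0, 0]
  grip: 50

```text
time: 21.78
eef_pos: [0.6101, 0.0921, 0.0365]
tcp_rot: [0.948, 0.317, 0.0, 0.0]
contact_force: [-0.1, 0.6, -1.0]
opening: 0.504
finger_force: 0.0
```

Request:
carry_out:
  deltas: [0, 0, -0.02, 0, 0, 0, 0, 0, -0.05, 0, 0, 0, 0, 0, -0.1, 0, 0, 0, 0, 0, -0.13, 0, 0, 0, 0, 0, -0.13, 0, 0, 0]

```text
time: 22.4
eef_pos: [0.6124, 0.0919, 0.1718]
tcp_rot: [0.948, 0.317, 0.004, 0.002]
contact_force: [-0.1, -0.4, 0.4]
opening: 0.498
finger_force: 0.0
```

Run:
```python
from h import *
force(); delta(W(-.0565,-.05,.11))
im,d,K,T=cam("wrist"); P=pts(d,K,T); save("p2",im)
c,s=np.cos(Y),np.sin(Y); D=P[...,:2]-O; X=D[...,0]*c+D[...,1]*s; V=-D[...,0]*s+D[...,1]*c; Z=P[...,2]
for n,m in(("rod",(abs(Z-.045)<.006)&(abs(V)<.006)&(X>.03)&(X<.15)),("handle",(abs(Z-.095)<.005)&(abs(V)<.016)&(X<-.03)&(X>-.1)),("stop",(abs(Z-.065)<.006)&(X>.135)&(X<.19)&(abs(V)<.04))):
    if m.sum()>3: print(n,m.sum(),"x",np.percentile(X[m],[1,50,99]).round(4),"y",np.percentile(V[m],[3,50,97]).round(4),"z",np.median(Z[m]).round(4))
```

```text
tcp [ 0.0939 -0.0014  0.1718] Fx -0.3 Fy -0.28 Fz 0.4 t 22.4
pos [0.6124 0.0919 0.1718] yaw 0.6449 t 22.4 f [-0.07 -0.41  0.4 ] tilt [ 0.0074  0.0057 -1.    ]
delta [-0.1508  0.0486  0.0609] turn z -0.0021
rod 1101 x [0.0404 0.0942 0.1403] y [-0.0057 -0.0003  0.0056] z 0.0445
stop 1651 x [0.1439 0.1572 0.1692] y [-0.0236 -0.0007  0.023 ] z 0.0638
```

View pics/p2.png

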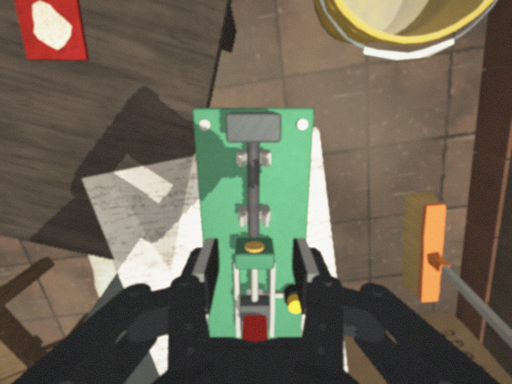

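The rod is home: it runs from (253,143) to (253,235), seated in both saddles against the stop, and the handle is still back at (255,328). Next I'll shut the fingers and go over the trip button at (294,300).

Request:
carry_out:
  deltas: [-0.05, 0.016, 0, 0, 0, 0, -0.1, 0.033, 0, 0, 0, 0, -0.151, 0.049, 0, 0, 0, 0, -0.151, 0.049, 0.03, 0, 0, 0, -0.151, 0.049, 0.06, 0, 0, 0]
  grip: 0

```text
time: 23.08
eef_pos: [0.5173, -0.0386, 0.1045]
tcp_rot: [0.949, 0.316, -0.001, -0.0]
contact_force: [-0.1, -0.6, 0.0]
opening: 0.001
finger_force: 0.0
```

```bash
python3 -c "
from h import *
force(); delta(W(-.056,-.051,.055))"
```

```text
tcp [-0.0606 -0.0482  0.1045] Fx -0.5 Fy -0.43 Fz 0.02 t 23.075
pos [ 0.5173 -0.0386  0.1045] yaw 0.6431 t 23.075 f [-0.14 -0.64  0.02] tilt [-0.001  -0.0014 -1.    ]
delta [0.0047 0.0029 0.0495] turn z -0.0039
```

Request:
carry_out:
  deltas: [0.004, 0.003, 0, 0, 0, 0, 0.004, 0.003, 0.02, 0, 0, 0, 0.004, 0.003, 0.04, 0, 0, 0, 0.004, 0.003, 0.05, 0, 0, 0, 0.004, 0.003, 0.05, 0, 0, 0]

```text
time: 23.7
eef_pos: [0.5235, -0.0379, 0.0561]
tcp_rot: [0.948, 0.317, -0.0, -0.0]
contact_force: [0.2, 0.2, 0.1]
opening: 0.002
finger_force: 0.0
```

```bash
python3 -c "
from h import *
force(); delta(W(-.056,-.051,.034))"
```

```text
tcp [-0.0552 -0.0513  0.0561] Fx 0.29 Fy 0.05 Fz 0.09 t 23.7
pos [ 0.5235 -0.0379  0.0561] yaw 0.6451 t 23.7 f [0.2  0.22 0.09] tilt [-7.e-04 -1.e-03 -1.e+00]
delta [-0.0007 -0.0003  0.0221] turn z -0.0019
```

Request:
carry_out:
  deltas: [0, 0, 0.01, 0, 0, 0, 0, 0, 0.016, 0, 0, 0, 0, 0, 0.02, 0, 0, 0, 0, 0, 0.022, 0, 0, 0, 0, 0, 0.022, 0, 0, 0]

```text
time: 24.32
eef_pos: [0.5271, -0.0396, 0.0374]
tcp_rot: [0.948, 0.317, 0.003, 0.002]
contact_force: [2.0, -2.2, 7.3]
opening: -0.0
finger_force: 2.0
```

```bash
python3 -c "
from h import *
force(); im,d,K,T=cam('wrist'); save('t1',im)"
```

```text
tcp [-0.0534 -0.0549  0.0374] Fx 0.26 Fy -2.95 Fz 7.33 t 24.325
```

```bash
cat >> h.py <<'E'
def look(c="top"):
    im,d,K,T=cam(c); P=pts(d,K,T); h=cv2.cvtColor(im,cv2.COLOR_RGB2HSV)
    cc,s=np.cos(Y),np.sin(Y); D=P[...,:2]-O; X=D[...,0]*cc+D[...,1]*s; V=-D[...,0]*s+D[...,1]*cc; Z=P[...,2]
    red=((h[...,0]<8)|(h[...,0]>172))&(h[...,1]>100)&(abs(V)<.03)&(X<.02)&(X>-.12)
    yel=(h[...,0]>20)&(h[...,0]<34)&(h[...,1]>90)&(abs(V+.05)<.03)&(abs(X+.056)<.04)
    rod=(abs(Z-.0465)<.008)&(abs(V)<.008)&(X>.03)&(X<.143)
    for n,m in(("red",red),("yel",yel),("rod",rod)):
        if m.sum()>3: print(c,n,m.sum(),"x",np.percentile(X[m],[3,50,97]).round(4),"y",np.percentile(V[m],[3,50,97]).round(4),"z",np.percentile(Z[m],[3,50,97]).round(4))
E
python3 -c "
from h import *
look('top');look('scene');force()
s=ctrl.get_state();print(s['joint_efforts'].round(2),s['wrist_torque'].round(2))"
```

```text
top red 66 x [-0.0702 -0.0645 -0.0584] y [-0.0024  0.0102  0.0161] z [0.0532 0.0924 0.1264]
top rod 186 x [0.0423 0.0906 0.1382] y [-0.0069  0.0029  0.0078] z [0.0395 0.0446 0.049 ]
scene red 88 x [-0.0728 -0.0673 -0.0592] y [-0.0237  0.012   0.0158] z [0.0528 0.0815 0.0964]
scene rod 105 x [0.0378 0.0851 0.1409] y [-0.0062  0.0037  0.0078] z [0.0394 0.0441 0.0481]
tcp [-0.0534 -0.0549  0.0373] Fx -0.09 Fy -4.74 Fz 7.83 t 24.475
[  1.39 -27.48 -18.3    0.23   0.28   0.  ] [-0.17 -0.05 -0.03]
```

The sear has not fired. The sideways force suggests a finger knuckle is fouling the handle side. I'll lift, turn 90° so the slim side of the gripper faces the handle, and retry.

Request:
carry_out:
  deltas: [0, 0, -0.02, 0, 0, 0, 0, 0, -0.05, 0, 0, 0, 0, 0, -0.08, 0, 0, 0, 0, 0, -0.08, 0, 0, 0.18, 0, 0, -0.08, 0, 0, 0.36]

```text
time: 25.1
eef_pos: [0.5239, -0.0382, 0.115]
tcp_rot: [0.99, 0.139, 0.001, 0.0]
contact_force: [0.3, 0.7, 0.3]
opening: 0.002
finger_force: 0.0
```

Request:
carry_out:
  deltas: [0, 0, 0, 0, 0, 0.18, 0, 0, 0, 0, 0, 0.36, 0, 0, 0, 0, 0, 0.54, 0, 0, 0, 0, 0, 0.72, 0, 0, 0, 0, 0, 0.9]

```text
time: 25.72
eef_pos: [0.5236, -0.0381, 0.1142]
tcp_rot: [0.952, -0.306, 0.0, -0.0]
contact_force: [0.2, -0.5, -0.1]
opening: -0.003
finger_force: 0.0
```

```bash
python3 -c "
from h import *
look('top');look('wrist');force(); delta(W(-.056,-.051,.1,-np.pi/2))"
```

```text
top red 78 x [-0.0701 -0.0638 -0.0584] y [-0.0107  0.0064  0.0152] z [0.0494 0.0932 0.0997]
top yel 50 x [-0.0658 -0.057  -0.0483] y [-0.0534 -0.0461 -0.0395] z [0.0258 0.0351 0.0395]
top rod 177 x [0.0417 0.0903 0.1376] y [-0.0053  0.0026  0.0076] z [0.0395 0.0443 0.0493]
wrist yel 467 x [-0.0659 -0.0566 -0.0481] y [-0.06   -0.052  -0.0412] z [0.027  0.0362 0.0379]
wrist rod 2018 x [0.0405 0.0926 0.141 ] y [-0.0062 -0.0025  0.0047] z [0.0394 0.0444 0.0465]
tcp [-0.0553 -0.0516  0.1142] Fx 0.61 Fy 0.2 Fz -0.13 t 25.825
pos [ 0.5235 -0.0381  0.1142] yaw -0.6151 t 25.825 f [ 0.36  0.53 -0.13] tilt [-0. -0. -1.]
delta [-0.0007  0.0005  0.0142] turn z 0.3087
```

Request:
carry_out:
  deltas: [0, 0, 0, 0, 0, 0.18, -0.001, 0.0005, 0.03, 0, 0, 0.309, -0.001, 0.0005, 0.055, 0, 0, 0.309, -0.001, 0.0005, 0.065, 0, 0, 0.309, -0.001, 0.0005, 0.065, 0, 0, 0.309]

```text
time: 26.45
eef_pos: [0.5222, -0.0378, 0.0489]
tcp_rot: [0.895, -0.445, -0.001, 0.0]
contact_force: [0.6, -0.1, 0.3]
opening: 0.002
finger_force: 0.0
```

```bash
python3 -c "
from h import *
look('wrist');force(); delta(W(-.056,-.051,.035,-np.pi/2))"
```

```text
wrist red 20 x [-0.0589 -0.0584 -0.0584] y [-0.0134 -0.0119 -0.008 ] z [0.0686 0.0719 0.077 ]
wrist yel 452 x [-0.0662 -0.058  -0.0484] y [-0.0608 -0.0566 -0.0486] z [0.0276 0.036  0.0524]
wrist rod 2204 x [0.0388 0.0737 0.1104] y [-0.0064 -0.0032  0.0038] z [0.0391 0.0441 0.0462]
tcp [-0.0558 -0.0511  0.0497] Fx -0.4 Fy -0.5 Fz 0.23 t 26.5
pos [ 0.5229 -0.038   0.0497] yaw -0.9231 t 26.5 f [-0.01 -0.64  0.23] tilt [ 4.e-04 -3.e-04 -1.e+00]
delta [-0.0001  0.0002  0.0147] turn z 0.0007
```

Request:
carry_out:
  deltas: [0, 0, 0.006, 0, 0, 0, 0, 0, 0.009, 0, 0, 0, 0, 0, 0.01, 0, 0, 0, 0, 0, 0.01, 0, 0, 0]

```text
time: 27.0
eef_pos: [0.5225, -0.0379, 0.0394]
tcp_rot: [0.895, -0.446, 0.0, 0.0]
contact_force: [-0.4, -0.3, -0.2]
opening: -0.001
finger_force: 0.0
```

Request:
carry_out:
  deltas: [0, 0, 0.002, 0, 0, 0, 0, 0, 0.003, 0, 0, 0, 0, 0, 0.003, 0, 0, 0]

```text
time: 27.38
eef_pos: [0.5229, -0.038, 0.0367]
tcp_rot: [0.895, -0.446, 0.0, -0.0]
contact_force: [0.1, -0.2, 3.0]
opening: -0.001
finger_force: 1.0
```

```bash
python3 -c "
from h import *
force();look('top');force()"
```

```text
tcp [-0.0558 -0.0511  0.0367] Fx -0.05 Fy -0.23 Fz 2.96 t 27.375
top red 77 x [-0.0451 -0.0393 -0.0333] y [-0.0111  0.0067  0.0155] z [0.0514 0.0932 0.0984]
top yel 8 x [-0.0664 -0.0612 -0.0541] y [-0.0467 -0.0407 -0.0391] z [0.0236 0.0342 0.0431]
top rod 187 x [0.0358 0.0889 0.1388] y [-0.0066  0.0028  0.0077] z [0.0392 0.0446 0.0491]
tcp [-0.0558 -0.0511  0.0366] Fx 0.15 Fy 0.72 Fz 2.56 t 27.425
```

It fired: the handle moved from -64 to -39 mm, a draw of about 8 mm. I'll lift away and verify.

Request:
carry_out:
  deltas: [0, 0, -0.02, 0, 0, 0, 0, 0, -0.06, 0, 0, 0, 0, 0, -0.11, 0, 0, 0, 0, 0, -0.16, 0, 0, 0, 0, 0, -0.16, 0, 0, 0]

```text
time: 28.05
eef_pos: [0.5253, -0.0386, 0.2015]
tcp_rot: [0.895, -0.446, 0.005, -0.001]
contact_force: [0.2, 0.2, 0.4]
opening: 0.001
finger_force: 0.0
```

Request:
carry_out:
  deltas: [0, 0, 0, 0, 0, 0, 0, 0, 0, 0, 0, 0, 0, 0, 0, 0, 0, 0]

```text
time: 28.42
eef_pos: [0.5216, -0.0377, 0.1946]
tcp_rot: [0.895, -0.446, -0.002, 0.0]
contact_force: [0.2, -0.4, -0.2]
opening: -0.002
finger_force: 0.0
```

```bash
python3 -c "
from h import *
force();look('top');look('wrist');look('scene')"
```

```text
tcp [-0.0566 -0.0501  0.1946] Fx -0.11 Fy -0.39 Fz -0.2 t 28.425
top red 75 x [-0.0458 -0.0393 -0.0332] y [-0.0094  0.0083  0.0159] z [0.0521 0.0934 0.0989]
top yel 52 x [-0.0662 -0.0573 -0.0483] y [-0.0537 -0.0456 -0.0394] z [0.025  0.0395 0.0436]
top rod 189 x [0.0362 0.0868 0.139 ] y [-0.0062  0.0026  0.0077] z [0.0394 0.0446 0.0493]
wrist red 376 x [-0.0453 -0.0392 -0.0331] y [-0.0146 -0.0126  0.0018] z [0.0516 0.0902 0.0959]
wrist yel 294 x [-0.0662 -0.0569 -0.047 ] y [-0.06   -0.0522 -0.0423] z [0.0271 0.0406 0.2589]
wrist rod 1011 x [0.0372 0.0893 0.1412] y [-0.006  -0.002   0.0046] z [0.0392 0.0446 0.0468]
scene red 84 x [-0.048  -0.0427 -0.0352] y [-0.01    0.012   0.0157] z [0.0524 0.0788 0.0959]
scene yel 35 x [-0.067  -0.0606 -0.052 ] y [-0.057  -0.0445 -0.0404] z [0.0274 0.0393 0.0428]
scene rod 111 x [0.0356 0.0906 0.1408] y [-0.005   0.0039  0.0073] z [0.0389 0.0437 0.0474]
```

The button is up (about 0.041 m), the handle sits at -39 mm (draw about 8 to 9 mm), and the rod is home and straight. I'm handing the job in.

```bash
python3 -c "
from plant import ctrl
print(ctrl.sign_off())"
```

```text
the job is handed in; nothing more can be done
None
```

The rod was struck and the job is handed in: the final camera check showed the rod home, the striker on its end (draw about 8–9 mm) and the button up, but no verdict came back; my first press on the button was blocked at about 8 N, probably by the gripper touching the handle, which could count as a fault.

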